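Tip the empty parts bin back onto its base and push it home in the row

TASK

The empty blue parts bin is standing on its front end. Without picking it up, push its top over so that it drops onto its base, then push its front so that it slides into the gap between the red and the yellow bin until its back sits flush against the aluminium stop bar. Leave everything else where it is.

Things in the scene. Friction and masses are not known exactly. Their poses are not given: they have to be found in the camera images.
- bin: Empty blue open-topped bin, loose, 0.13 to 0.25 kg: 130 mm long (own x), 90 mm wide (own y), 3 mm walls; back wall (+x) 65 mm high, front wall (-x) 50 mm high, sides 65 mm high over the rear 85 mm, 50 mm over the rest. Origin: centre of the underside; own x from front to back, own z from base to mouth. Starts on its front wall: own x up, mouth roughly towards the robot, base roughly towards the stop bar.
- bin_rim (a point): Point on the blue bin: middle of the back wall's free edge (own x +65, y 0, z +65 mm). At the start this wall lies level on top, 130 mm above the table, with this edge on the robot's side. Pushing the edge 30 to 65 mm towards the stop bar with under 2 N topples the bin about the lower front edge of its base; it then falls by itself onto its base. On the way the rim rises to 145 mm.
- bin_edge (a point): Point on the blue bin: middle of the lower front edge of its base (own x -65 mm, y 0, z 0). It is on the table at the start, and stays down on it while the bin is tipped over.
- bin_back (a point): Point on the blue bin: middle of the lower back edge of its base (own x +65 mm, y 0, z 0); this edge must end against the stop bar. Once tipped, it lies roughly 20 to 75 mm short of the bar.
- stop: Fixed straight aluminium bar on the table, 460 mm long (own y), 20 mm thick, 25 mm high, with a black knob 10 mm tall at either end. Origin: middle of the lower edge of the face turned to the robot; own x points away from the robot, square to that face. The gap lies around own y = 0: it is 220 mm wide between the facing walls of the two full bins, whose middles are at own y +155 and -155 mm.
- bin_red: Red parts bin, filled with connectors (0.7 kg, loose), same shape and frame as the blue bin, upright with its back about 2 mm from the stop bar, at one side of the gap; it must not be disturbed. The two full bins may change sides.
- bin_yellow: Yellow parts bin, filled with metal spacers (0.7 kg, loose), same shape and frame as the blue bin, upright with its back about 2 mm from the stop bar, at one side of the gap; it must not be disturbed. The two full bins may change sides.
- mug: White mug, 80 mm across, 92 mm high; origin centre of its underside. Bystander, left of the work.
- flux: Clear bottle with a red cap, 38 mm across, 85 mm high; origin centre of its underside. Bystander, right of the work.
- driver: Screwdriver with a blue handle lying on the table. Bystander, right of the work.
- board: Narrow dark circuit board, 120 x 18 x 7 mm, lying on the table. Bystander, left of the work.
Not all that is in view belongs to the job. What is shaped like the bin but green or turquoise is not meant.

How it is judged:
By the outcome, as a careful person would: the job done as asked, in the order asked, and still so for the second after the job is handed in, with the robot touching nothing.
It also fails if it takes over 48 s, if anything falls off the work surface, if the arm or the gripper's body presses on something with over 40 N, if the wrist force passes 120 N, or if a joint passes its speed limit or range.

ROBOT

A 6-joint arm with a two-finger parallel gripper is mounted at the origin on the work surface. World frame = base frame: x ahead of the robot, y to its left, z up, the work surface at z = 0. Lengths are in m, angles in degrees, forces in N, time in s.
With the tool pointing down it reaches from about 0.4 to 0.825 m from the base axis. Payload 7 kg.
Tool frame: the origin (TCP) lies on the centre line of the jaws, within the pads' length; the fingertips stand r.nose_length ahead of it and the grasp point (between the pads) lies 2 mm behind it (r.nose_length is the distance from the TCP to the fingertips, in m); z points along the fingers, y is the direction in which the jaws open and shut (so a half turn about z gives the same grasp; the last joint's range is limited). The gripper opens to 88 mm and grips with 3 to 60 N. Pads are 19 mm wide; open, the fingers measure 130 mm over their backs; the gripper's body (78 mm by 193 mm) begins 47 mm behind the grasp point.
Start: joints at [-49.441, 20.546, 0.682, 0, -70.136, -16.507], TCP at [0.275, -0.616, 0.244] pointing down, gripper open.
Joint ranges: [-176.03, 176.03], [-82.01, 121.73], [-58.28, 71.71], [-173.87, 95.51], [-174.79, -0.11], [-173.66, 173.66]. Speed limits (degrees/s): [136.94, 136.94, 172.46, 180, 180, 180].

INTERFACE

Orientations are given as [roll, pitch, yaw] about the fixed x, y, z axes, in that order (R = Rz(yaw) Ry(pitch) Rx(roll)).
In Python, from plant import r gives the robot as it stands.
- The arm moves only by the tool apply_moves, never from a script. Its argument "targets" is a list of rows, each a list of 3 entries, a list of its own where there are three numbers: the shift along the tool's x, y, z scaled (see below), then the turn, a rotation vector about the tool's x, y, z scaled (see below), then the finger opening in mm, from 0 to 87.6. A call has 1 to 5 rows; each row shifts and turns the pose as measured when the row begins, along the tool's axes as they then stand; what a row does not reach is not made up. The controller multiplies each number of a shift by 0.04 m and each number of a turn by 8 degrees. A row lasts 1/10 s, in which the tool goes at most 50 mm and 8.59 degrees, less where a joint would pass 70% of its speed; a pose out of reach is approached as far as the arm can. A call with a number of a shift or a turn outside -1 to 1 is refused whole. A call with a gripper value outside its range is refused whole. The fingers move at their own pace and stop on an object; "squeeze" is the grip in N (left out, the last holds). Time passes only in rows, so rows that do not move let the fingers close. It gives the time, the measured TCP pose, the force and the opening at its end, in the units of the state.
- r.get_state(): the state, without advancing time (a new reading comes with each control period).
- r.capture(name): name is "side" or "top"; returns a dict with "img" (420x560x3 uint8, blue, green, red), "z_map" (420x560 float32, m along the optical axis (not along the pixel's ray), 0 where there is no reading), "fx", "fy", "cx", "cy" (pixels), "camera_from_world" (4x4, takes a point from world to camera coordinates). Camera axes: x right, y up, looking along -z (the intrinsics and any distortion apply to the point x, -y, -z); pixel columns grow to the right and rows downward; lengths in m; the calibration is good to about 2 mm. A picture is of the moment at which its call begins.
- r.close_job(): hands the job in, once; it reports no verdict.
The state is a dict: "time_s": time; "joints": joint angles; "qd": joint speeds; "joint_torque": joint torques, N m; "tcp_pos": TCP position; "eef_rot": TCP orientation; "contact_force": force on the tool from outside, world axes, zero at the start; "moment": the same for the moment, N m; "gripper_width": finger opening in m.
Only numpy, scipy, OpenCV 4.12 (cv2) and the standard library are available. Lean on these libraries where they do the work, as an engineer would, in place of code of your own. Each camera call takes 0.05 s, during which the arm holds its last target.

## Working session

There is one attempt and no reset: what is moved stays moved. The work goes in short steps, Python scripts to look and compute and a tool call to move; the robot and the scene stay as the last step left them, time stands still between calls to the robot, and variables do not carry over. Pictures are saved under pics/ and viewed, and the job is handed in when it is done.

Besides the shell and the picture viewer there is one more tool, called after "Emit:" by a JSON object that holds its "api" and its "payload". apply_moves: Moves the arm, as the interface text tells. Its arguments: {"type":"object","properties":{"targets":{"type":"array","items":{"type":"array"}},"squeeze":{"type":"number"}},"required":["targets"]}

```bash
ls; mkdir -p pics; python3 - <<'E'
from plant import r
import cv2,pickle,numpy as np
print(r.get_state(), r.nose_length)
d={n:r.capture(n) for n in("side","top")}
pickle.dump(d,open('d0.pkl','wb'))
for n in d:
    cv2.imwrite(f'pics/{n}0.png',d[n]['img']); print({k:v for k,v in d[n].items() if k not in('img','z_map')})
E
```

```text
pics
{'time_s': 0.0, 'joints': array([-4.94405075e+01,  2.05921229e+01,  6.32489907e-01, -2.02881094e-02,
       -7.01364121e+01, -1.65076109e+01]), 'qd': array([-0.01863037, -0.03733601,  0.1371524 ,  0.1572801 ,  0.00930764,
        0.02459699]), 'joint_torque': array([ 3.24252669e-04, -5.82723498e+01,  2.93041545e+01,  6.99675098e+00,
        6.74502837e-03, -2.27330665e-04]), 'tcp_pos': array([ 0.27489325, -0.61596706,  0.24260463]), 'eef_rot': array([ 1.79902494e+02, -9.00736283e-03, -1.55955020e+02]), 'contact_force': array([-0.07711894,  0.6262309 ,  0.69704799]), 'moment': array([ 0.01377765, -0.02736683,  0.0215083 ]), 'gripper_width': 0.08775875942518817} 0.017
{'fx': 473.4509001605175, 'fy': 473.4509001605175, 'cx': 284.3195615595632, 'cy': 210.209463426186, 'camera_from_world': array([[-0.97443753, -0.22450546, -0.00829509,  0.52462991],
       [ 0.13816802, -0.6279977 ,  0.76585148, -0.16026013],
       [-0.17714713,  0.7451283 ,  0.642964  , -1.43212204],
       [ 0.        ,  0.        ,  0.        ,  1.        ]])}
{'fx': 396.6916753060293, 'fy': 396.6916753060293, 'cx': 280.0216627273419, 'cy': 208.97660648357675, 'camera_from_world': array([[ 0.00383498, -0.99991894,  0.01214079, -0.04826122],
       [ 0.99338902,  0.00520234,  0.11467865, -0.53709917],
       [-0.11473252,  0.01162073,  0.99332845, -1.07795007],
       [ 0.        ,  0.        ,  0.        ,  1.        ]])}
```

View pics/side0.png

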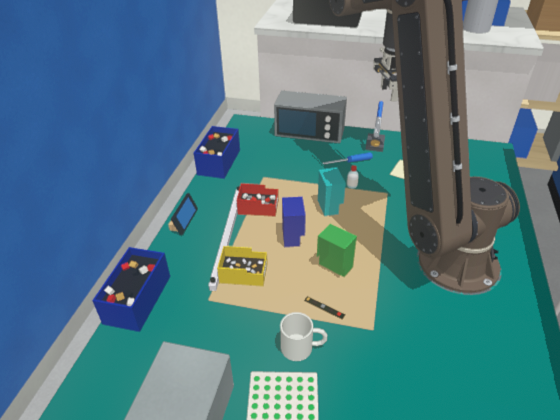

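View pics/top0.png

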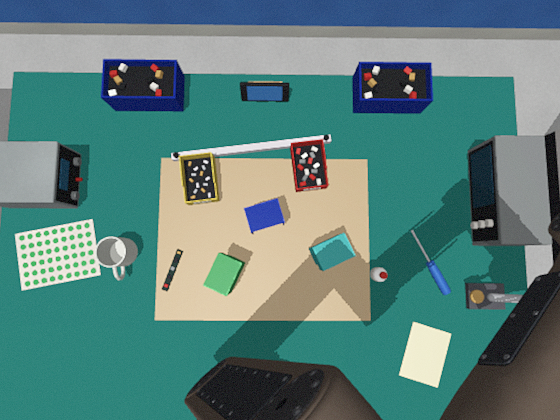

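The top view shows the stop bar from (175,155) to (327,137), yellow bin at (199,178), red bin at (309,166), and the standing blue bin at (267,215). Bin-shaped candidates are the blue one (267,215), green (224,273), turquoise (332,250), and the two large filled dark-blue crates at (143,85) and (392,87). Only (267,215) is blue, empty and standing on its front end before the gap. I'll confirm it in an enlarged crop and measure.

```bash
cat > h.py <<'E'
import cv2,numpy as np
def cloud(c):
    h,w=c['z_map'].shape; v,u=np.mgrid[:h,:w]; z=c['z_map']
    P=np.stack([(u-c['cx'])/c['fx']*z,-(v-c['cy'])/c['fy']*z,-z,np.ones_like(z)],-1)
    return (P@np.linalg.inv(c['camera_from_world']).T)[...,:3]
def ray(c,u,v,z):
    T=np.linalg.inv(c['camera_from_world']); d=T[:3,:3]@np.array([(u-c['cx'])/c['fx'],-(v-c['cy'])/c['fy'],-1]); o=T[:3,3]
    return o+d*(z-o[2])/d[2]
def mask(c,lo,hi):
    return cv2.inRange(cv2.cvtColor(c['img'],cv2.COLOR_BGR2HSV),lo,hi)>0
def proj(c,p):
    q=c['camera_from_world'][:3]@np.append(p,1); return c['cx']+c['fx']*q[0]/-q[2], c['cy']-c['fy']*q[1]/-q[2]
E
python3 - <<'E'
import pickle; from h import *
d=pickle.load(open('d0.pkl','rb'))
a=cv2.resize(d['top']['img'][125:245,150:350],None,fx=4,fy=4,interpolation=cv2.INTER_CUBIC)
cv2.imwrite('pics/c_top.png',a)
a=cv2.resize(d['side']['img'][170:290,200:360],None,fx=4,fy=4,interpolation=cv2.INTER_CUBIC)
cv2.imwrite('pics/c_side.png',a)
for n in d:
    c=d[n];P=cloud(c)
    for nm,lo,hi in[('blue',(112,120,60),(130,255,255)),('red',(0,150,80),(6,255,255)),('yel',(22,130,80),(32,255,255))]:
        m=mask(c,lo,hi)&(P[...,0]>.3)&(P[...,0]<.85)&(abs(P[...,1])<.35)&(P[...,2]>.01)&(P[...,2]<.2)
        q=P[m]; print(n,nm,m.sum(),q.min(0).round(3),q.max(0).round(3))
        zt=np.percentile(q[:,2],98); t=m&(P[...,2]>(0.118 if nm=='blue' else .056))
        if t.sum()>20:
            rc=cv2.minAreaRect(P[t][:,:2].astype(np.float32)*1000); print('  top',t.sum(),np.median(P[t],0).round(4),rc,cv2.boxPoints(rc).round(1).tolist())
    # knobs/bar
    m=(P[...,0]>.6)&(P[...,0]<.85)&(abs(P[...,1])<.35)&(P[...,2]>.018)&(P[...,2]<.034)&(mask(c,(0,0,120),(180,60,255)))
    q=P[m]; print(n,'bar',len(q),cv2.minAreaRect(q[:,:2].astype(np.float32)*1000))
E
```

```text
side blue 1804 [ 0.47  -0.349  0.01 ] [0.85  0.35  0.136]
  top 435 [0.5097 0.007  0.1306] ((511.62310791015625, -2.0391273498535156), (62.05978775024414, 95.25834655761719), 17.070396423339844) [[468.0, 34.400001525878906], [495.8999938964844, -56.70000076293945], [555.2999877929688, -38.5], [527.2999877929688, 52.599998474121094]]
side red 815 [ 0.326 -0.324  0.01 ] [0.85  0.299 0.095]
  top 168 [ 0.6818 -0.1272  0.0628] ((674.5, -69.7100830078125), (789.253173828125, 199.9387969970703), 51.04837417602539) [[348.70001220703125, -313.79998779296875], [504.20001220703125, -439.3999938964844], [1000.2999877929688, 174.3000030517578], [844.7999877929688, 300.0]]
side yel 1072 [0.551 0.127 0.01 ] [0.69  0.237 0.071]
  top 206 [0.6487 0.1923 0.0625] ((630.65087890625, 183.97564697265625), (109.58502197265625, 96.68386840820312), 5.201757431030273) [[571.7000122070312, 227.1999969482422], [580.5, 130.89999389648438], [689.5999755859375, 140.8000030517578], [680.7999877929688, 237.10000610351562]]
side bar 644 ((659.5814208984375, 42.22613525390625), (141.27459716796875, 445.1402893066406)
[... 410 characters left out ...]
  top 150 [ 0.6937 -0.1268  0.0655] ((673.4229125976562, -70.97210693359375), (794.908447265625, 197.2933807373047), 51.201419830322266) [[347.5, -318.8999938964844], [501.29998779296875, -442.5], [999.2999877929688, 177.0], [845.5999755859375, 300.6000061035156]]
top yel 519 [0.552 0.128 0.011] [0.69  0.244 0.069]
  top 119 [0.653  0.2057 0.0631] ((621.4530029296875, 179.67312622070312), (128.36611938476562, 90.78295135498047), 7.709015846252441) [[551.7999877929688, 216.0], [563.9000244140625, 126.0999984741211], [691.0999755859375, 143.3000030517578], [679.0, 233.3000030517578]]
top bar 1124 ((655.0283203125, 28.40521240234375), (151.60145568847656, 457.16595458984375), 6.737531661987305)
```

View pics/c_top.png

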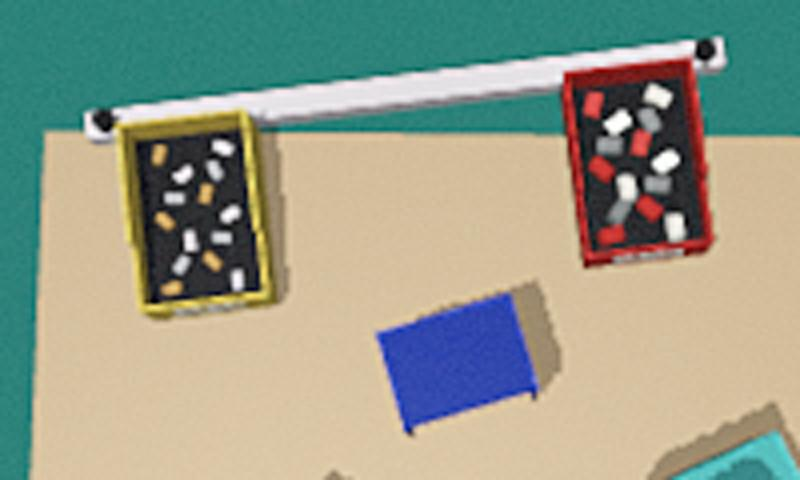

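View pics/c_side.png

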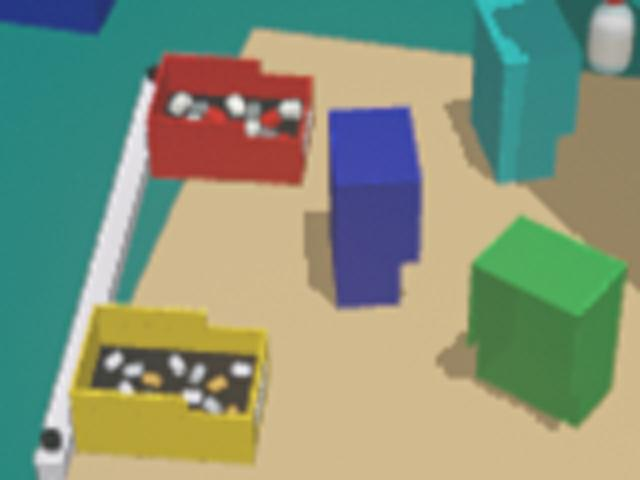

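The crops confirm the standing, empty blue bin at (267,215), with its mouth towards the robot. Next I'll measure the bar, the neighbours and the decoys for clearance.

```bash
python3 - <<'E'
import pickle; from h import *
d=pickle.load(open('d0.pkl','rb')); t=d['top']; s=d['side']
A=ray(t,175.8,155,.035); B=ray(t,326.3,137.3,.035)
print('knobs',A,B)
m=(A+B)/2; tv=(A-B)[:2]; tv/=np.linalg.norm(tv); n=np.array([tv[1],-tv[0]]); print('len',np.linalg.norm(A-B),'bar heading',np.degrees(np.arctan2(n[1],n[0])),'stop origin',m[:2]-.01*n)
O=m[:2]-.01*n
def loc(p): q=np.array(p[:2])-O; return (q@n*1000).round(1),(q@tv*1000).round(1)
e=np.array([.5412,.0054]); a=np.radians(16.7); h=np.array([np.cos(a),np.sin(a)])
print('edge',loc(e),'back after',loc(e+.13*h),'rim',loc(e-.065*h), 'rim world',e-.065*h)
# depth check of bar face edge
for n_ in d:
    c=d[n_];P=cloud(c)
    for nm,lo,hi in[('green',(45,90,60),(75,255,255)),('turq',(84,100,90),(95,255,255)),('red',(0,150,80),(6,255,255)),('yel',(22,130,80),(32,255,255))]:
        k=mask(c,lo,hi)&(P[...,0]>.3)&(P[...,0]<.75)&(abs(P[...,1])<.26)&(P[...,2]>.03)&(P[...,2]<.2)
        k=k.astype(np.uint8); nl,L,S,_=cv2.connectedComponentsWithStats(k); i=1+np.argmax(S[1:,4]); q=P[L==i]
        print(n_,nm,len(q),np.percentile(q,1,0).round(3),np.percentile(q,99,0).round(3))
        rc=cv2.minAreaRect(q[:,:2].astype(np.float32)*1000); print('   ',[loc(p/1000) for p in cv2.boxPoints(rc)], rc)
    q=P.reshape(-1,3); L=np.array([loc(p) for p in [] ])
    f=(q[:,:2]-O)@np.stack([n,tv],1); k=(abs(f[:,1])<.09)&(abs(f[:,0])<.06)&(q[:,2]>.02)&(q[:,2]<.03)
    print('bar top in own x', np.percentile(f[k,0],[2,10,50,90,98]).round(4), q[k,2].mean())
E
```

```text
knobs [0.688643   0.24889555 0.035     ] [ 0.74318548 -0.17688625  0.035     ]
len 0.4292610123167903 bar heading 7.299811619662888 stop origin [0.70599529 0.03473404]
edge (np.float64(-167.2), np.float64(-8.2)) back after (np.float64(-38.9), np.float64(13.1)) rim (np.float64(-231.3), np.float64(-18.8)) rim world [ 0.47894154 -0.01327843]
side green 1061 [0.31  0.055 0.032] [0.414 0.147 0.135]
    [(np.float64(-391.0), np.float64(103.1)), (np.float64(-311.5), np.float64(53.3)), (np.float64(-274.1), np.float64(112.9)), (np.float64(-353.6), np.float64(162.8))] ((362.4355163574219, 99.64486694335938), (70.43376922607422, 93.82467651367188), 65.2011947631836)
side turq 922 [ 0.374 -0.221  0.032] [ 0.464 -0.124  0.135]
    [(np.float64(-359.9), np.float64(-136.9)), (np.float64(-328.7), np.float64(-233.0)), (np.float64(-264.4), np.float64(-212.1)), (np.float64(-295.5), np.float64(-116.1))] ((418.5902099609375, -178.02691650390625), (67.65941619873047, 100.95149230957031), 25.265289306640625)
side red 574 [ 0.595 -0.177  0.031] [ 0.727 -0.072  0.069]
    [(np.float64(-129.8), np.float64(-10
[... 1295 characters left out ...]
5  -0.172  0.031] [ 0.729 -0.075  0.068]
    [(np.float64(-82.8), np.float64(-109.6)), (np.float64(-83.2), np.float64(-198.7)), (np.float64(-1.0), np.float64(-199.0)), (np.float64(-0.7), np.float64(-109.9))] ((683.9963989257812, -123.63739013671875), (82.1774673461914, 89.14237213134766), 7.063199996948242)
top yel 407 [0.554 0.128 0.03 ] [0.689 0.23  0.068]
    [(np.float64(-130.0), np.float64(208.5)), (np.float64(-129.1), np.float64(108.1)), (np.float64(8.7), np.float64(109.4)), (np.float64(7.8), np.float64(209.8))] ((625.6387939453125, 184.71035766601562), (137.8262939453125, 100.42037200927734), 7.847812175750732)
bar top in own x [0.0028 0.0039 0.0122 0.0205 0.0223] 0.025038108935780193
```

Emit:
{"api": "apply_moves", "payload": {"targets": [[[-0.7,0.83,-0.2],[0,0,0],0],[[-0.7,0.83,0],[0,0,0],0],[[-0.7,0.83,0],[0,0,0],0],[[-0.7,0.83,0],[0,0,0],0],[[-0.7,0.83,0],[0,0,0],0]]}}

```text
time_s: 0.6
tcp_pos: [0.3343, -0.4042, 0.246]
eef_rot: [179.5, -0.2, -156.4]
contact_force: [1.4, 0.0, 0.7]
gripper_width: 0.0527
```

Emit:
{"api": "apply_moves", "payload": {"targets": [[[-0.75,0.9,0],[0,0,0.15],0],[[-0.75,0.9,0],[0,0,0.15],0],[[-0.75,0.9,0],[0,0,0.15],0],[[-0.75,0.9,0],[0,0,0.15],0],[[-0.75,0.9,0],[0,0,0.15],0]]}}

```text
time_s: 1.1
tcp_pos: [0.4088, -0.1735, 0.2463]
eef_rot: [179.5, -0.2, -162.7]
contact_force: [1.6, -0.5, 0.6]
gripper_width: 0.0128
```

Emit:
{"api": "apply_moves", "payload": {"targets": [[[-0.5,0.83,0],[0,0,0.05],0],[[-0.5,0.83,0],[0,0,0.05],0],[[-0.5,0.83,0],[0,0,0],0],[[-0.4,0.7,0],[0,0,0],0],[[0,0,0],[0,0,0],0]]}}

```text
time_s: 1.6
tcp_pos: [0.4456, -0.0186, 0.2472]
eef_rot: [179.4, -0.2, -163.3]
contact_force: [-0.3, -0.5, 0.0]
gripper_width: 0.0005
```

Emit:
{"api": "apply_moves", "payload": {"targets": [[[0,-0.12,0.95],[0,0,0],0],[[0,0,0.95],[0,0,0],0],[[0,0,0.9],[0,0,0],0],[[0,0,0.1],[0,0,0],0],[[0,0,0],[0,0,0],0]]}}

```text
time_s: 2.1
tcp_pos: [0.447, -0.022, 0.1295]
eef_rot: [179.5, -0.0, -163.1]
contact_force: [-0.8, 0.2, 1.6]
gripper_width: 0.0005
```

```bash
python3 - <<'E'
from plant import r
import cv2,numpy as np
a=r.capture('side')['img'][150:300,220:420]; cv2.imwrite('pics/s1.png',cv2.resize(a,None,fx=4,fy=4))
s=r.get_state(); print(s['tcp_pos'],s['eef_rot'],s['contact_force'])
E
```

```text
[ 0.44699026 -0.02196501  0.12972621] [ 1.79456595e+02 -1.66323677e-04 -1.63082646e+02] [ 0.1195835  -0.58742468  0.71385679]
```

View pics/s1.png

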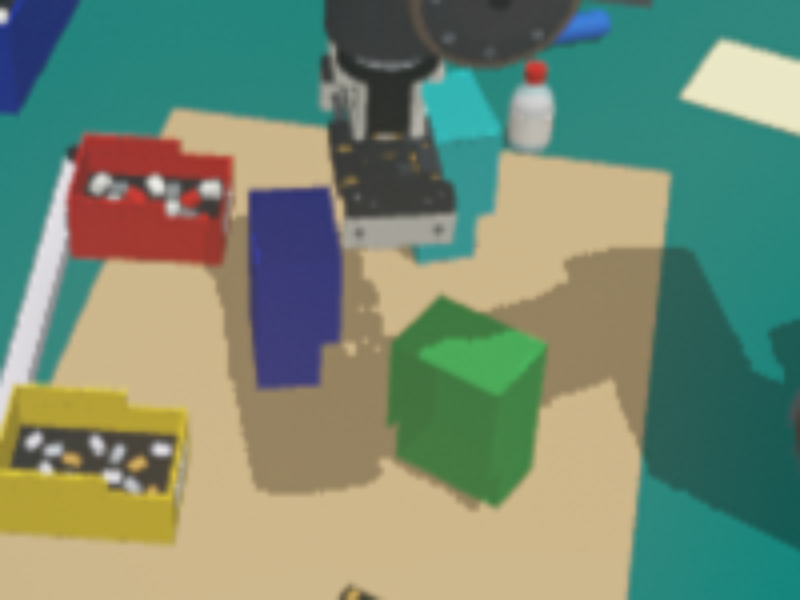

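The gripper stands just behind the rim, with its lower edge at (400,235) and the bin top at (290,190). Now for a slow push.

Emit:
{"api": "apply_moves", "payload": {"targets": [[[-0.25,0,0],[0,0,0],0],[[-0.25,0,0],[0,0,0],0],[[-0.15,0,0],[0,0,0],0],[[-0.15,0,0],[0,0,0],0],[[-0.15,0,0],[0,0,0],0]]}}

```text
time_s: 2.65
tcp_pos: [0.4898, -0.0095, 0.1355]
eef_rot: [179.5, 0.5, -163.1]
contact_force: [-0.0, -0.5, -0.1]
gripper_width: 0.0004
```

Emit:
{"api": "apply_moves", "payload": {"targets": [[[-0.15,0,0],[0,0,0],0],[[-0.15,0,0],[0,0,0],0],[[-0.15,0,0],[0,0,0],0],[[-0.15,0,0],[0,0,0],0]]}}

```text
time_s: 3.05
tcp_pos: [0.515, -0.0018, 0.1358]
eef_rot: [179.5, 0.5, -163.1]
contact_force: [0.4, -0.8, 0.3]
gripper_width: 0.001
```

```bash
python3 - <<'E'
from plant import r
import cv2,numpy as np
a=r.capture('side')['img'][150:300,220:420]; cv2.imwrite('pics/s2.png',cv2.resize(a,None,fx=4,fy=4))
s=r.get_state(); print(s['tcp_pos'],s['eef_rot'],s['contact_force'])
E
```

```text
[ 0.51598756 -0.00147914  0.13589239] [ 179.48510317    0.57697119 -163.04366157] [1.49425642 0.51520269 1.11515626]
```

View pics/s2.png

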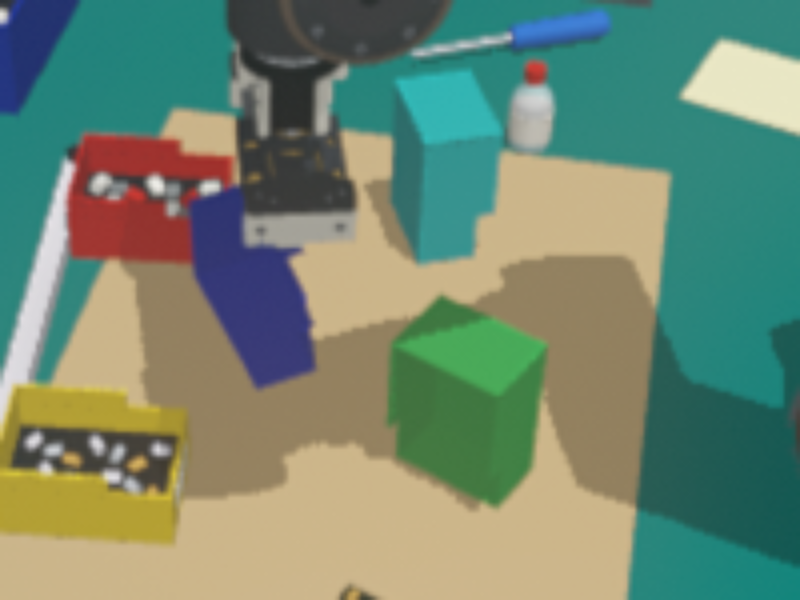

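The bin is tilted about 20° or more, with its lower edge still at (258,388). I'll push a bit further.

Emit:
{"api": "apply_moves", "payload": {"targets": [[[-0.15,0,0],[0,0,0],0],[[-0.15,0,0],[0,0,0],0],[[0,0,0],[0,0,0],0],[[0,0,0],[0,0,0],0],[[0,0,0],[0,0,0],0]]}}

```text
time_s: 3.6
tcp_pos: [0.5284, 0.0023, 0.1356]
eef_rot: [179.5, 0.5, -163.0]
contact_force: [-0.6, -0.2, -0.6]
gripper_width: 0.0003
```

```bash
python3 - <<'E'
from plant import r
import cv2,numpy as np
a=r.capture('side')['img'][150:300,220:420]; cv2.imwrite('pics/s3.png',cv2.resize(a,None,fx=4,fy=4))
s=r.get_state(); print(s['tcp_pos'],s['eef_rot'],s['contact_force'])
E
```

```text
[0.528286   0.00229603 0.13558313] [ 179.47969839    0.51874515 -163.04998999] [0.37457523 0.78676875 0.05854558]
```

View pics/s3.png

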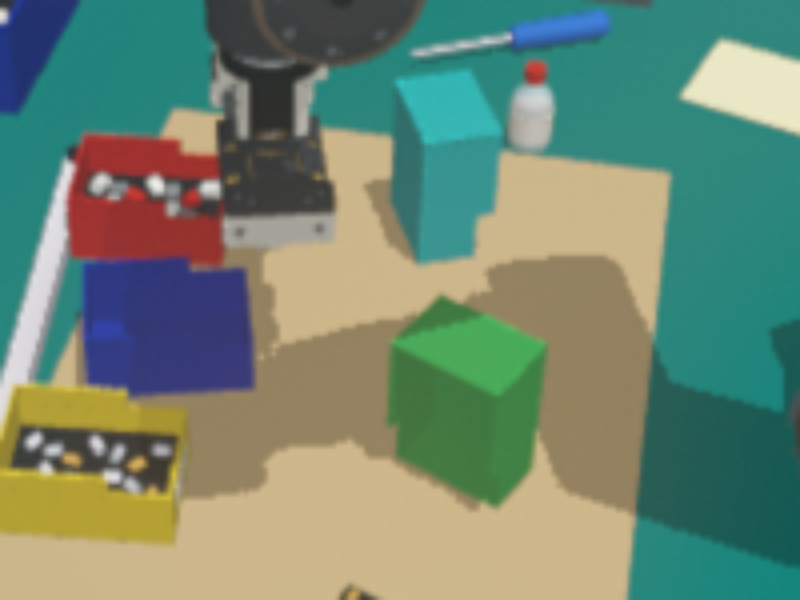

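The bin has dropped onto its base: its front is at (250,330) and it stands between red and yellow. I'll back off and measure it.

Emit:
{"api": "apply_moves", "payload": {"targets": [[[0.5,0,0],[0,0,0],45],[[0.6,0,0],[0,0,0],45],[[0.3,0,0],[0,0,0],45],[[0,0,0],[0,0,0],45]]}}

```text
time_s: 4.05
tcp_pos: [0.4729, -0.0146, 0.135]
eef_rot: [179.5, 0.5, -163.0]
contact_force: [0.3, -0.3, -1.1]
gripper_width: 0.0272
```

```bash
cat > m.py <<'E'
from plant import r
from h import *
import sys
tag=sys.argv[1]
O=np.array([.7065,.0347]);a=np.radians(7.3);n=np.array([np.cos(a),np.sin(a)]);tv=np.array([-n[1],n[0]])
s=r.get_state(); p=s['tcp_pos'];f=(p[:2]-O)@np.stack([n,tv],1)
print('tcp',p.round(4),'local',(f*1000).round(1),s['eef_rot'].round(2),s['contact_force'].round(2),s['gripper_width'])
for k in('top','side'):
    c=r.capture(k);P=cloud(c)
    cv2.imwrite(f'pics/{tag}_{k}.png',cv2.resize(c['img'][120:260,140:360] if k=='top' else c['img'][160:300,200:400],None,fx=3.6 if k=='top' else 4,fy=3.6 if k=='top' else 4,interpolation=cv2.INTER_CUBIC))
    F=(P[...,:2]-O)@np.stack([n,tv],1)
    m=mask(c,(110,110,40),(132,255,255))&(F[...,0]>-.25)&(F[...,0]<.03)&(abs(F[...,1])<.1)&(P[...,2]>.03)&(P[...,2]<.08)
    q=(F[m]*1000).astype(np.float32); rc=cv2.minAreaRect(q)
    print(k,len(q),'rect',np.round(rc[0],1),np.round(rc[1],1),round(rc[2],1),cv2.boxPoints(rc).round(1).tolist())
E
python3 m.py a
```

```text
tcp [ 0.4729 -0.0146  0.135 ] local [-238.   -19.2] [ 179.48    0.53 -163.04] [ 0.31 -0.29 -1.06] 0.027167716038165715
top 158 rect [-74.5   7.3] [77.  88.7] 9.8 [[-120.0, 44.5], [-104.9000015258789, -43.0], [-29.0, -29.899999618530273], [-44.099998474121094, 57.5]]
side 659 rect [-100.3    5.1] [125.6 100.2] 9.3 [[-170.39999389648438, 44.400001525878906], [-154.1999969482422, -54.5], [-30.200000762939453, -34.20000076293945], [-46.400001525878906, 64.69999694824219]]
```

View pics/a_top.png

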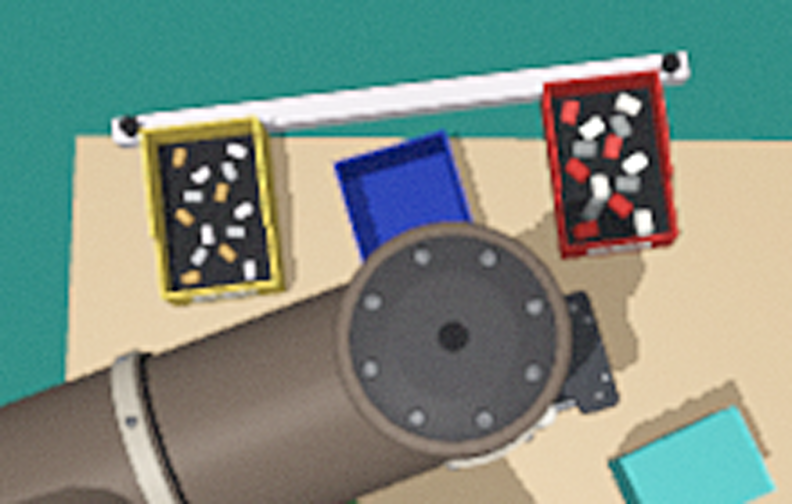

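The bin sits upright with yaw ≈17° (bar 7.3°), its back centre about 37 mm short of the bar, and it is nearly centred in the gap. I'll set the tool square to the bar, so the two fingers turn the bin as they push.

Emit:
{"api": "apply_moves", "payload": {"targets": [[[0,0.2,0],[0,0,0.6],50],[[0,0.2,0],[0,0,0.6],50],[[-0.2,0.1,0],[0,0,0],50],[[-0.2,0,0],[0,0,0],50],[[0,0,0],[0,0,0],50]]}}

```text
time_s: 4.65
tcp_pos: [0.4917, 0.0095, 0.1363]
eef_rot: [179.4, 0.7, -172.6]
contact_force: [-0.4, -0.2, 0.6]
gripper_width: 0.0498
```

```bash
python3 m.py b
```

```text
tcp [0.4917 0.0095 0.1363] local [-216.2    2.3] [ 179.43    0.68 -172.61] [-0.4  -0.17  0.6 ] 0.04980130760507112
top 118 rect [-60.4  10.3] [49.6 89.1] 7.3 [[-90.69999694824219, 51.29999923706055], [-79.4000015258789, -37.099998474121094], [-30.200000762939453, -30.799999237060547], [-41.400001525878906, 57.599998474121094]]
side 646 rect [-99.8   4.4] [124.4 101.7] 9.4 [[-169.5, 44.400001525878906], [-152.8000030517578, -56.0], [-30.100000381469727, -35.599998474121094], [-46.79999923706055, 64.80000305175781]]
```

Emit:
{"api": "apply_moves", "payload": {"targets": [[[0,0,0.9],[0,0,0],50],[[0,0,0.9],[0,0,0],50],[[0,0,0.7],[0,0,0],50],[[0,0,0.2],[0,0,0],50],[[0,0,0],[0,0,0],50]]}}

```text
time_s: 5.25
tcp_pos: [0.4934, 0.0095, 0.0263]
eef_rot: [179.4, 0.8, -172.5]
contact_force: [-0.0, -0.3, -0.3]
gripper_width: 0.0503
```

```bash
python3 m.py c
```

```text
tcp [0.4934 0.0095 0.0263] local [-214.5    2.1] [ 179.41    0.83 -172.53] [-0.01 -0.31 -0.28] 0.05027572927321965
top 149 rect [-80.    6.9] [88.1 88.2] 8.6 [[-130.10000610351562, 44.0], [-117.0, -43.29999923706055], [-29.899999618530273, -30.100000381469727], [-43.099998474121094, 57.099998474121094]]
side 653 rect [-100.1    5. ] [128.2 101.8] 11.5 [[-173.10000610351562, 42.099998474121094], [-152.8000030517578, -57.70000076293945], [-27.100000381469727, -32.099998474121094], [-47.400001525878906, 67.5999984741211]]
```

View pics/c_side.png

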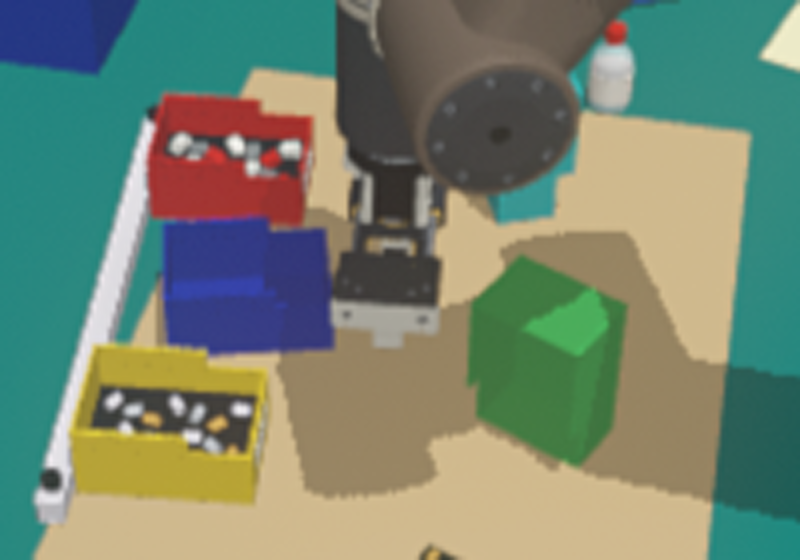

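The fingers are down behind the front wall (gripper at (388,300), bin front at (330,290)), clear of everything. Now I push.

Emit:
{"api": "apply_moves", "payload": {"targets": [[[-0.25,0,0],[0,0,0],50],[[-0.25,0,0],[0,0,0],50],[[-0.2,0,0],[0,0,0],50],[[-0.2,0,0],[0,0,0],50],[[-0.2,0,0],[0,0,0],50]]}}

```text
time_s: 5.85
tcp_pos: [0.5439, 0.0171, 0.0334]
eef_rot: [179.3, 1.4, -172.5]
contact_force: [-0.1, 2.2, -0.8]
gripper_width: 0.0499
```

```bash
python3 m.py d
```

```text
tcp [0.5439 0.0171 0.0334] local [-163.5    3.2] [ 179.27    1.4  -172.47] [-0.12  2.15 -0.83] 0.049942087140970225
top 55 rect [-23.8   3.6] [88. 22.] 84.7 [[-38.900001525878906, -39.20000076293945], [-16.899999618530273, -41.20000076293945], [-8.800000190734863, 46.400001525878906], [-30.700000762939453, 48.400001525878906]]
side 569 rect [-79.4   1.7] [124.8  99.5] 4.9 [[-145.8000030517578, 45.900001525878906], [-137.3000030517578, -53.20000076293945], [-13.0, -42.5], [-21.5, 56.599998474121094]]
```

View pics/d_side.png

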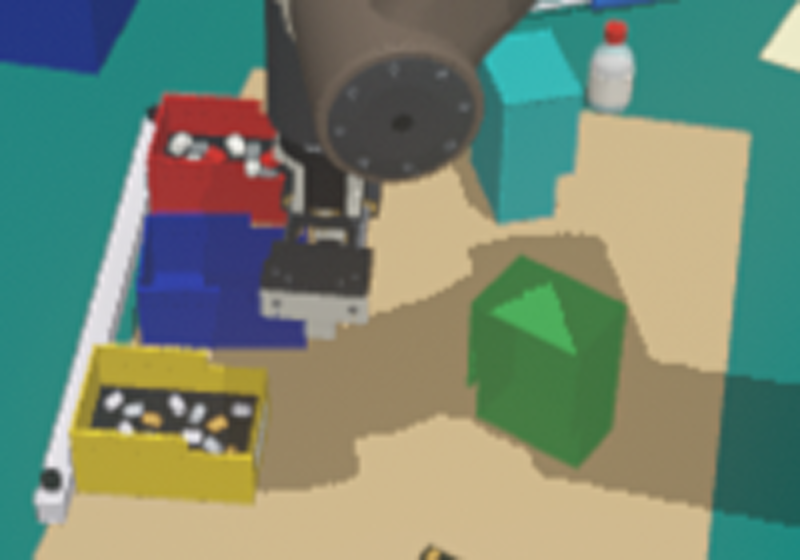

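View pics/d_top.png

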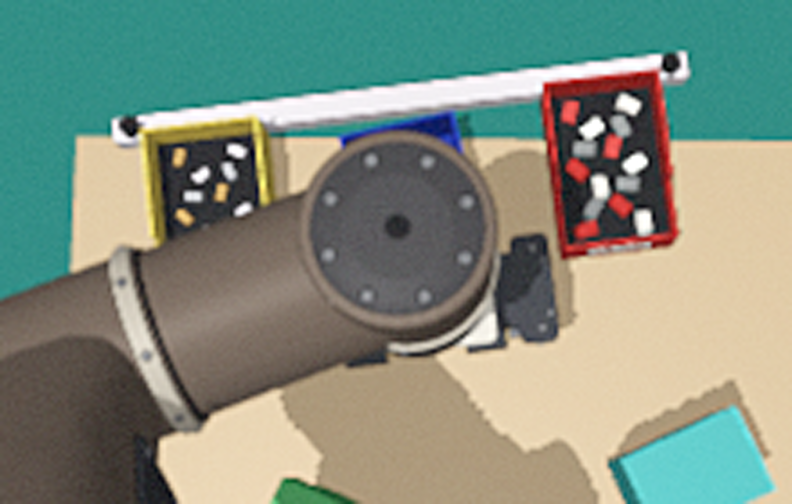

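The bin is turning as intended (about 5° left, back 9 to 30 mm from the bar). I'll continue slowly.

Emit:
{"api": "apply_moves", "payload": {"targets": [[[-0.12,0,0.06],[0,0.09,0],50],[[-0.12,0,0.05],[0,0.09,0],50],[[-0.1,0,0.02],[0,0,0],50],[[-0.1,0,0.02],[0,0,0],50]]}}

```text
time_s: 6.35
tcp_pos: [0.5615, 0.0193, 0.0265]
eef_rot: [179.3, -0.3, -172.5]
contact_force: [-2.4, -0.1, 1.4]
gripper_width: 0.0502
```

```bash
python3 m.py e
```

```text
tcp [0.5615 0.0193 0.0265] local [-145.8    3.2] [ 179.29   -0.32 -172.46] [-2.4  -0.1   1.42] 0.050161287803143724
top 1 rect [ -6.  -45.8] [0. 0.] 0.0 [[-6.0, -45.79999923706055], [-6.0, -45.79999923706055], [-6.0, -45.79999923706055], [-6.0, -45.79999923706055]]
side 552 rect [-67.1  -3.6] [122.   99.2] 0.4 [[-128.39999389648438, 45.599998474121094], [-127.80000305175781, -53.599998474121094], [-5.800000190734863, -52.79999923706055], [-6.400000095367432, 46.400001525878906]]
```

View pics/e_side.png

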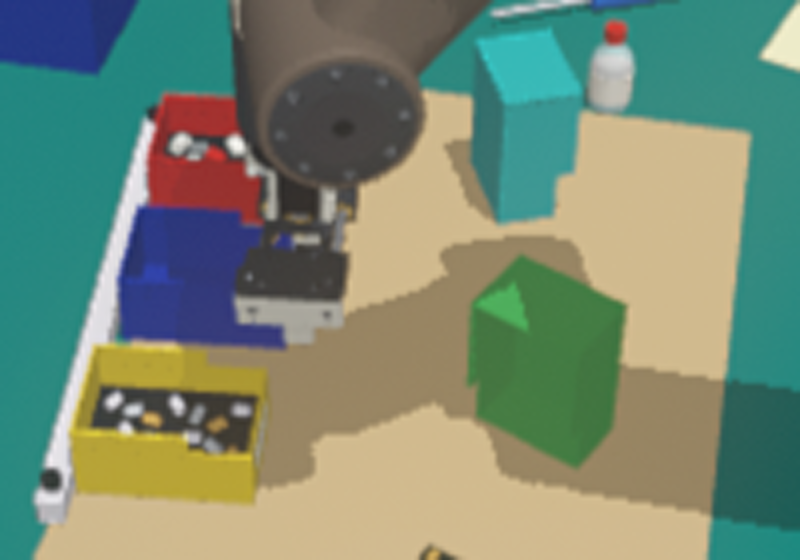

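View pics/e_top.png

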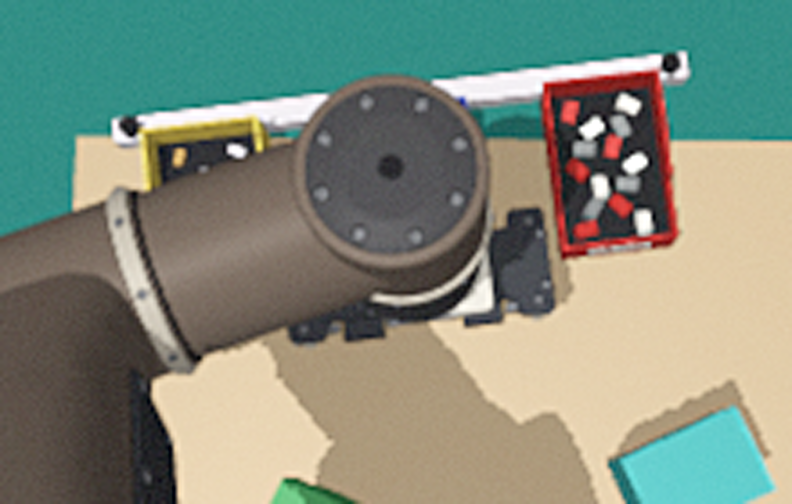

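The bin is now square to the bar with about 6 mm left. I'll move in small steps until the force shows bar contact.

Emit:
{"api": "apply_moves", "payload": {"targets": [[[-0.06,0,0],[0,0,0],50],[[-0.06,0,0],[0,0,0],50],[[-0.04,0,0],[0,0,0],50]]}}

```text
time_s: 6.75
tcp_pos: [0.5678, 0.02, 0.0263]
eef_rot: [179.3, -0.3, -172.5]
contact_force: [-5.2, 0.4, 2.7]
gripper_width: 0.0501
```

Emit:
{"api": "apply_moves", "payload": {"targets": [[[-0.06,0,0],[0,0,0],50],[[0,0,0],[0,0,0],50]]}}

```text
time_s: 6.95
tcp_pos: [0.5675, 0.0198, 0.026]
eef_rot: [179.3, -0.6, -172.5]
contact_force: [0.9, 1.1, 0.1]
gripper_width: 0.05
```

Emit:
{"api": "apply_moves", "payload": {"targets": [[[-0.12,0,0],[0,0,0],50]]}}

```text
time_s: 7.05
tcp_pos: [0.5677, 0.0195, 0.0254]
eef_rot: [179.3, -1.1, -172.6]
contact_force: [-26.5, 3.7, 19.7]
gripper_width: 0.0501
```

Emit:
{"api": "apply_moves", "payload": {"targets": [[[-0.15,0,0],[0,0,0],50]]}}

```text
time_s: 7.15
tcp_pos: [0.5675, 0.0192, 0.0246]
eef_rot: [179.4, -1.7, -172.7]
contact_force: [-25.4, 3.4, 17.5]
gripper_width: 0.0498
```

```bash
python3 m.py f
```

```text
tcp [0.5675 0.0192 0.0246] local [-139.9    2.2] [ 179.36   -1.74 -172.65] [-25.37   3.43  17.46] 0.04984727418288359
top 0 rect [0. 0.] [0. 0.] 0.0 [[0.0, 0.0], [0.0, 0.0], [0.0, 0.0], [0.0, 0.0]]
side 546 rect [-59.7  -3.4] [100.8 120.3] 88.5 [[-121.19999694824219, -52.20000076293945], [-0.8999999761581421, -55.400001525878906], [1.7000000476837158, 45.400001525878906], [-118.5, 48.5]]
```

View pics/f_side.png

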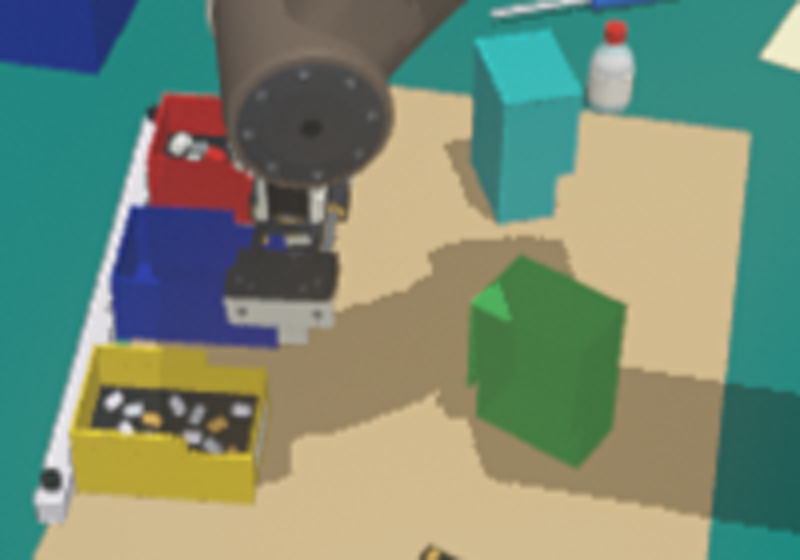

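The bin is firmly on the bar: 25 N and no further travel. I'll back off straight, then up, and check.

Emit:
{"api": "apply_moves", "payload": {"targets": [[[0.12,0,0],[0,0,0],50],[[0.4,0,0],[0,0,0],50],[[0.5,0,-0.2],[0,0,0],50],[[0.3,0,-0.9],[0,0,0],50],[[0.2,0,-0.95],[0,0,0],50]]}}

```text
time_s: 7.75
tcp_pos: [0.5074, 0.0102, 0.1058]
eef_rot: [179.5, -2.1, -172.6]
contact_force: [0.8, 0.0, 0.8]
gripper_width: 0.0499
```

Emit:
{"api": "apply_moves", "payload": {"targets": [[[0,0,-1],[0,0,0],50],[[0,0,-1],[0,0,0],50],[[0,-0.9,-0.5],[0,0,0],50],[[0,-1,0],[0,0,0],50],[[0,-1,0],[0,0,0],50]]}}

```text
time_s: 8.25
tcp_pos: [0.5321, -0.1042, 0.2184]
eef_rot: [179.4, -0.8, -172.1]
contact_force: [1.3, -0.5, 0.5]
gripper_width: 0.0503
```

Emit:
{"api": "apply_moves", "payload": {"targets": [[[0,-1,0],[0,0,0],50],[[0,-1,0],[0,0,0],50],[[0,-1,0],[0,0,0],50],[[0,-1,0],[0,0,0],50],[[0,0,0],[0,0,0],50]]}}

```text
time_s: 8.75
tcp_pos: [0.5587, -0.2738, 0.22]
eef_rot: [179.7, -0.1, -172.2]
contact_force: [-0.8, -0.1, -0.9]
gripper_width: 0.0497
```

```bash
python3 m.py g; python3 - <<'E'
from plant import r
import pickle,cv2; from h import *
d=pickle.load(open('d0.pkl','rb'))
for k in('top','side'):
    c=r.capture(k); cv2.imwrite(f'pics/full_{k}.png',c['img'])
    for nm,lo,hi in[('red',(0,150,80),(6,255,255)),('yel',(22,130,80),(32,255,255)),('turq',(84,100,90),(95,255,255)),('green',(45,90,60),(75,255,255))]:
        o=[]
        for cc in(d[k],c):
            P=cloud(d[k]) if cc is d[k] else cloud(c)
            m=mask(cc,lo,hi)&(P[...,0]>.3)&(P[...,0]<.75)&(abs(P[...,1])<.26)&(P[...,2]>.03)&(P[...,2]<.2)
            nl,L,S,C=cv2.connectedComponentsWithStats(m.astype(np.uint8)); i=1+np.argmax(S[1:,4]); o.append(((C[i]).round(1).tolist(),int(S[i,4])))
        print(k,nm,o)
E
```

```text
tcp [ 0.5587 -0.2738  0.22  ] local [-185.8 -287.2] [ 1.797e+02 -8.000e-02 -1.722e+02] [-0.79 -0.1  -0.93] 0.049656826357606126
top 201 rect [-63.6  -5. ] [129.2  87.7] 0.3 [[-128.3000030517578, 38.599998474121094], [-128.0, -49.099998474121094], [1.2000000476837158, -48.5], [0.800000011920929, 39.099998474121094]]
side 667 rect [-64.6  -4.1] [ 99.8 130.4] 89.6 [[-130.1999969482422, -53.599998474121094], [0.20000000298023224, -54.5], [1.0, 45.29999923706055], [-129.39999389648438, 46.29999923706055]]Traceback (most recent call last):
  File "<stdin>", line 11, in <module>
    return _wrapfunc(a, 'argmax', axis=axis, out=out, **kwds)
    return bound(*args, **kwds)
ValueError: attempt to get argmax of an empty sequence
```

View pics/g_top.png

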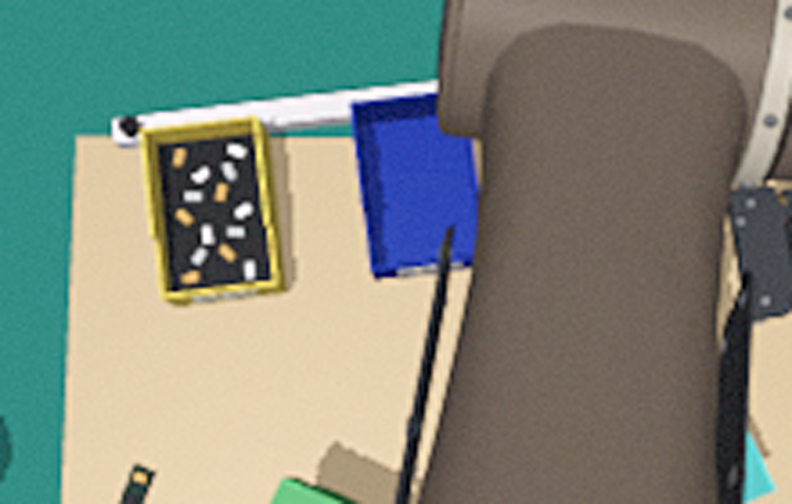

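View pics/g_side.png

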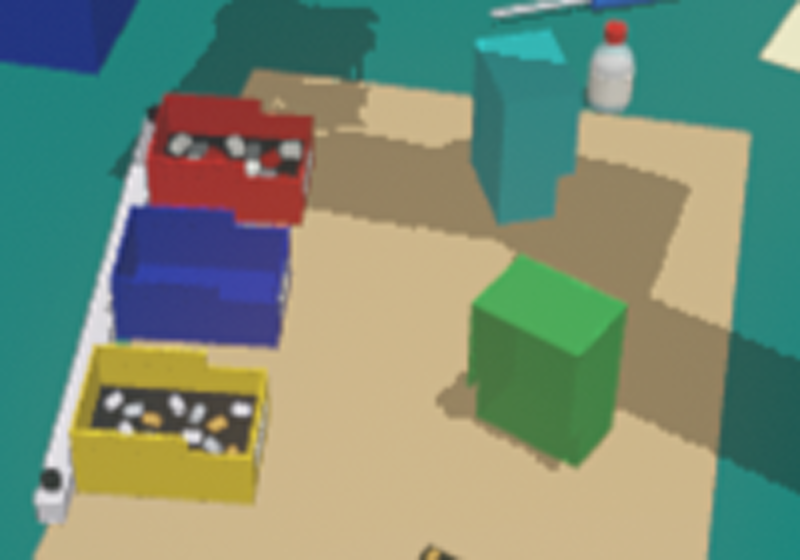

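View pics/full_top.png

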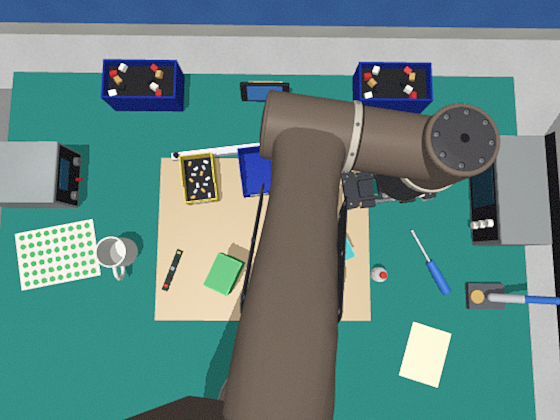

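The bin is flush and square (rect angle within 0.4°). I'll swing the arm back towards its start for an unobstructed check.

Emit:
{"api": "apply_moves", "payload": {"targets": [[[0.9,0,-0.3],[0,0,0],50],[[1,0,0],[0,0,0],50],[[1,-0.3,0],[0,0,0],50],[[0.8,-0.7,0],[0,0,0],50],[[0.6,-0.9,0],[0,0,0],50]]}}

```text
time_s: 9.4
tcp_pos: [0.3983, -0.3631, 0.2334]
eef_rot: [179.7, 0.2, -171.2]
contact_force: [1.1, -0.4, 0.1]
gripper_width: 0.0496
```

Emit:
{"api": "apply_moves", "payload": {"targets": [[[0.5,-0.9,0],[0,0,0],50],[[0.5,-0.9,0],[0,0,0],50],[[0.5,-0.9,0],[0,0,0],50],[[0.2,-0.9,0],[0,0,0],50],[[0,0,0],[0,0,0],50]]}}

```text
time_s: 9.9
tcp_pos: [0.3528, -0.5192, 0.2363]
eef_rot: [-179.9, 0.5, -170.8]
contact_force: [-0.1, 0.5, -0.8]
gripper_width: 0.05
```

```bash
python3 m.py k; python3 - <<'E'
from plant import r
import pickle,cv2; from h import *
d=pickle.load(open('d0.pkl','rb'))
for k in('top','side'):
    c=r.capture(k)
    cv2.imwrite(f'pics/full2_{k}.png',c['img'])
    for nm,lo,hi in[('red',(0,150,80),(6,255,255)),('yel',(22,130,80),(32,255,255)),('turq',(84,100,90),(95,255,255)),('green',(45,90,60),(75,255,255))]:
        o=[]
        for cc in(d[k],c):
            P=cloud(cc)
            m=mask(cc,lo,hi)&(P[...,0]>.3)&(P[...,0]<.75)&(abs(P[...,1])<.26)&(P[...,2]>.03)&(P[...,2]<.2)
            nl,L,S,C=cv2.connectedComponentsWithStats(m.astype(np.uint8))
            if nl>1: i=1+np.argmax(S[1:,4]); o.append(((C[i]).round(1).tolist(),int(S[i,4])))
        print(k,nm,o)
E
```

```text
tcp [ 0.3528 -0.5192  0.2363] local [-421.2 -504.5] [-179.91    0.54 -170.78] [-0.1   0.52 -0.83] 0.05000771290540982
top 252 rect [-63.7  -5. ] [129.1  87.6] 0.4 [[-128.5, 38.29999923706055], [-127.9000015258789, -49.29999923706055], [1.2000000476837158, -48.29999923706055], [0.6000000238418579, 39.29999923706055]]
side 662 rect [-64.6  -3.5] [ 98.8 130.7] 88.6 [[-131.10000610351562, -51.29999923706055], [-0.4000000059604645, -54.400001525878906], [2.0, 44.29999923706055], [-128.6999969482422, 47.5]]
top red [([310.3, 148.4], 175), ([309.1, 159.6], 291)]
top yel [([197.2, 174.5], 407), ([197.2, 174.6], 410)]
top turq [([332.4, 251.4], 958), ([332.3, 251.5], 959)]
top green [([223.8, 273.5], 1035), ([223.8, 273.5], 1034)]
side red [([254.9, 197.0], 574), ([254.9, 197.0], 586)]
side yel [([239.5, 262.9], 790), ([239.5, 262.9], 790)]
side turq [([330.9, 187.9], 922), ([330.9, 187.9], 917)]
side green [([337.1, 243.7], 1061), ([337.2, 243.7], 1064)]
```

View pics/full2_top.png

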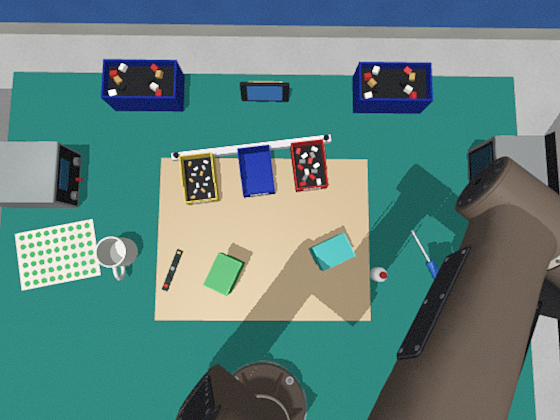

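View pics/k_top.png

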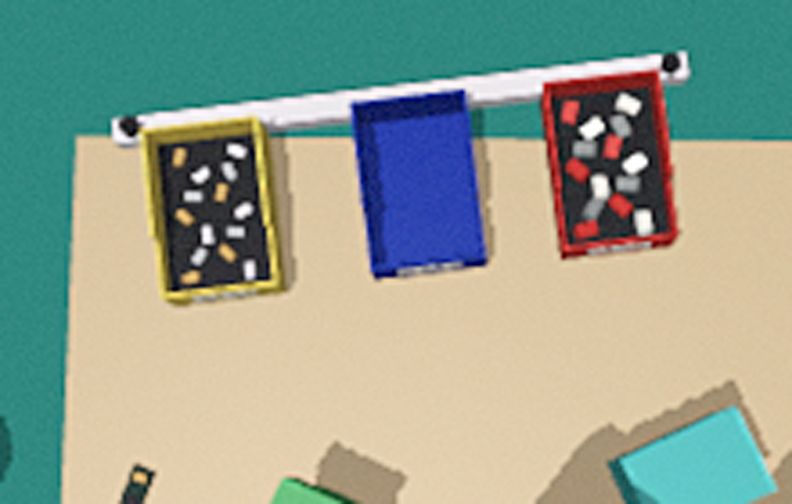

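The top view shows the blue bin (256,170) upright, square and flush to the bar between yellow (199,178) and red (309,166). The other objects look unmoved. Handing in.

```bash
python3 -c "
from plant import r
print(r.get_state()['qd'].round(2)); print(r.close_job())"
```

```text
[ 0.42 -0.44 -0.18  0.05 -0.07  0.16]
the job is handed in; nothing more can be done
None
```

The blue bin is on its base in the gap, with its back flush against the stop bar, and the job is handed in after about 10 s of robot time. I toppled it by pushing its rim with the closed fingers. I then pushed its front with the two fingers set square to the bar, until the wrist force rose to about 26 N and it moved no further.

**Last checks:**
- **Bin position:** in the top view, the back edge measures within about 1 mm of the bar face and the bin is 0.4° out of square. The side view gives up to 2 mm and 1.4°, but its outline fit is coarser. The bin's centre is about 5 mm off the middle of the gap.
- **Other objects:** in the side view, the red, yellow, green and turquoise bins show no shift beyond 0.1 pixel. The mug, board, flux bottle and screwdriver I checked only by eye. The arm partly covers the screwdriver in the last top picture.
- **One disagreement:** the red bin's mask centre in the top view shifted (148 to 160 in rows). Its pixel count also rose, from 175 to 291, so I take it as the colour mask picking up more of the bin. The side view shows the red bin unmoved.

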